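# Set the dryer's air dampers for the full tray

### The arm

A 6-joint arm with a two-finger parallel gripper is mounted at the origin on the work surface. World frame = base frame: x ahead of the robot, y to its left, z up, the work surface at z = 0. Lengths are in mm, angles in rad, forces in N, time in s.
With the tool pointing down it reaches from about 275 to 1000 mm from the base axis. Payload 8.4 kg.
Tool frame: the origin (TCP) lies midway between the tips of the shut fingers; the grasp point (between the pads) lies 19 mm behind it; z points along the fingers, y is the line along which they close (so a half turn about z gives the same grasp; the last joint's range is limited). The gripper opens to 85 mm and grips with 20 to 120 N. Pads are 22 mm wide; open, the fingers measure 114 mm over their backs; the gripper's body (76 mm by 85 mm) begins 54 mm behind the grasp point. The pads swing forward as they close: fully open they stand 13 mm farther back than shut.
Start: joints at [1.181, 0.353, 1.633, -0, 1.155, -0.002], TCP at [236.344, 578.593, 231.281] pointing down, gripper open.
Joint ranges: [-2.63, 2.63], [-0.92, 2.1], [0.06, 2.66], [-1.3, 4.44], [0, 2.69], [-3.02, 3.02]. Speed limits (rad/s): [2.22, 2.22, 2.79, 3.14, 3.14, 3.14].

### API

Orientations are given as [roll, pitch, yaw] about the fixed x, y, z axes, in that order (R = Rz(yaw) Ry(pitch) Rx(roll)).
In Python, from rig import monitor, imaging, r gives the robot as it stands.
- The arm moves only by the tool drive_tool, never from a script. Its argument "plan" is a list of rows, each an object of numbers: "x", "y", "z": the shift along the tool's x, y, z in units of 50 mm (1.0 is 50 mm); "ax", "ay", "az": the turn, a rotation vector about the tool's x, y, z in units of 6 degrees (1.0 is 6 degrees); "hand": the finger opening in mm, from 0 to 85.4. In form: [{"x": .., "y": .., "z": .., "ax": .., "ay": .., "az": .., "hand": ..}, ...]. A call has 1 to 8 rows; each row is the pose to reach, as a shift and turn from the pose commanded when the call began, along the tool's axes at that moment; what a row does not reach only later rows make up. A row lasts 1/10 s, in which the tool goes at most 50 mm and 8.59 degrees, less where a joint would pass 70% of its speed; a pose out of reach is approached as far as the arm can. A call with a gripper value outside its range is refused whole. The fingers move at their own pace and stop on an object; "grip_force" is the grip in N (left out, the last holds). Time passes only in rows, so rows that repeat a pose let the fingers close. It gives the time, the measured TCP pose, the force, the opening and the grip force at its end, in the units of the state.
- monitor.sense(): the state, without advancing time (a new reading comes with each control period).
- imaging.grab_frame(name): name is "scene" or "top" or "wrist"; returns the picture (420x560x3 uint8, red, green, blue); there is no depth.
- imaging.camera_info(name): a dict with "mtx" (3x3 intrinsics, pixels), "R" (3x3) and "t" (3): a world point X has camera coordinates R X + t. Camera axes: x right, y down, z forward; pixel columns grow to the right and rows downward; lengths in mm; the calibration is good to about 2 mm. A picture is of the moment at which its call begins: read the wrist's pose just before it. camera_info takes no time and is no camera call; for the wrist camera it gives the pose at the moment of the call.
- r.sign_off(): hands the job in; it is judged then, once.
The state is a dict: "clock": time; "qpos": joint angles; "qvel": joint speeds; "joint_efforts": joint torques, N m; "eef_pos": TCP position; "tcp_rot": TCP orientation; "contact_force": force on the tool from outside, world axes, zero at the start; "wrist_torque": the same for the moment, N m; "opening": opening from 0.0 (shut) to 1.0 (fully open); "grasp_force": force on a finger pad.
Only numpy, scipy, OpenCV 4.12 (cv2) and the standard library are available. Lean on these libraries where they do the work, as an engineer would, in place of code of your own. Each camera call takes 0.05 s, during which the arm holds its last target. There are 200 camera calls.

### The job

The fan box blows drying air through its two pipes to the two trays, and both damper levers have been left halfway. With one finger push the lever on the pipe that leads to the tray full of mushrooms until it lies in line with its pipe, pointing out to the tray (open); only then push the other lever, on the pipe to the empty tray, until it stands square across its pipe (shut). Push gently from the side, grip or lift nothing, and do not disturb the mushrooms and utensils lying around.

Things in the scene. Friction and masses are not known exactly. Their poses are not given: they have to be found in the camera images.
- fan_box: fixed aluminium box, 200 (x) by 150 (y) by 120 mm high, a motor drum on its far side; two steel pipes, 80 mm across, centre line 50 mm above the table, leave it along its own +y (left) and -y (right) and end 325 mm from its middle. Origin under its middle on the table, x away from the robot. Lever pivots at its y = +180 and -180 mm, x = 0. Yaw varies up to 0.15 rad.
- tray_full: fixed wooden tray with a wire mesh floor, 300 by 240 mm, 40 mm high, filled with 12 half mushrooms (up to 65 mm above the table); it stands at the outer end of one of the two pipes, left or right. Origin under its middle on the table, about 480 mm from the middle of the fan box.
- tray_empty: the same kind of tray, empty, at the outer end of the other pipe. Origin under its middle on the table.
- lever_left (a point): end of the flat steel lever over the left pipe (+y side of the fan box): the middle of the end face, 105 mm from its vertical pivot, 141 mm above the table; own x points out along the arm, z up. Arm: straight bar from the pivot, 16 mm wide, 12 mm thick, underside 45 mm above the pipe; on it, 97 mm from the pivot, an upright black pin, 16 mm across, its top 177 mm above the table. Hub 34 mm across.
- lever_right (a point): end of the flat steel lever over the right pipe (-y side of the fan box): the middle of the end face, 105 mm from its vertical pivot, 141 mm above the table; own x points out along the arm, z up. Arm: straight bar from the pivot, 16 mm wide, 12 mm thick, underside 45 mm above the pipe; on it, 97 mm from the pivot, an upright black pin, 16 mm across, its top 177 mm above the table. Hub 34 mm across.
- damper_left (a joint): angle of the left lever, rad: 0 = in line with its pipe, pointing outwards to the tray (open); 1.57 = square across it, pointing to the robot's side, -x of the fan box (shut). Grows anticlockwise seen from above. Turns from -0.6 to 2.2, so it does not stop by itself at either place; friction of about 0.22 N m (3 N on the arm) keeps it where it is left; no spring.
- damper_right (a joint): angle of the right lever, rad: 0 = in line with its pipe, pointing outwards to the tray (open); 1.57 = square across it, pointing to the robot's side, -x of the fan box (shut). Grows clockwise seen from above. Turns from -0.6 to 2.2, so it does not stop by itself at either place; friction of about 0.22 N m (3 N on the arm) keeps it where it is left; no spring.
- mushroom_a: loose, a bystander to be left where it is: half mushroom, 70 mm across, 38 mm high. Lies near the left pipe on the robot's side. Origin under its middle.
- mushroom_b: loose, a bystander to be left where it is: half mushroom, 70 mm across, 38 mm high. Lies near the right pipe on the robot's side. Origin under its middle.
- jar: loose, a bystander to be left where it is: closed jar, 60 mm across, 85 mm high. Lies near the left pipe on the far side. Origin under its middle.
- brush: loose, a bystander to be left where it is: hand brush lying flat, 180 mm long; origin under its middle. Lies near the right pipe on the far side.
- bowl: loose, a bystander to be left where it is: steel bowl, 90 mm across, 40 mm high. Lies near the left pipe and the fan box, on the robot's side. Origin under its middle.
- mug: loose, a bystander to be left where it is: white mug, 72 mm across, 80 mm high, with a handle. Lies near the right pipe's outer end on the robot's side. Origin under its middle.

How it is judged (in metres and radians):
On the way, in this order (a step that is already met when the one before it is completed fails the run):
1. the lever of the full tray's pipe is in line with its pipe while the other is not yet shut (((y of tray_full in the frame of fan_box above 0 m and value of joint damper_left between -0.15 and 0.15 rad and value of joint damper_right below 1.321 rad) or (y of tray_full in the frame of fan_box below 0 m and value of joint damper_right between -0.15 and 0.15 rad and value of joint damper_left below 1.321 rad))), for 0.2 s.
2. then the lever of the empty tray's pipe is square across its pipe, the first still in line (((y of tray_full in the frame of fan_box above 0 m and value of joint damper_left between -0.15 and 0.15 rad and value of joint damper_right between 1.421 and 1.721 rad) or (y of tray_full in the frame of fan_box below 0 m and value of joint damper_right between -0.15 and 0.15 rad and value of joint damper_left between 1.421 and 1.721 rad))), for 0.2 s.
At the end, for the whole second after the job is handed in: The lever on the full tray's pipe is within 0.15 rad of in line with its pipe (value 0), the lever on the empty tray's pipe within 0.15 rad of square across its pipe (value 1.57), both at rest (((y of tray_full in the frame of fan_box above 0 m and value of joint damper_left between -0.15 and 0.15 rad and value of joint damper_right between 1.421 and 1.721 rad) or (y of tray_full in the frame of fan_box below 0 m and value of joint damper_right between -0.15 and 0.15 rad and value of joint damper_left between 1.421 and 1.721 rad)) and velocity of joint damper_left between -0.05 and 0.05 rad/s and velocity of joint damper_right between -0.05 and 0.05 rad/s); the robot touches nothing.
It fails at once if the left lever is gripped or pushed with more than 25 N (contact force between anything else and damper_left above 25 N).
It fails at once if the right lever is gripped or pushed with more than 25 N (contact force between anything else and damper_right above 25 N).
It fails at once if a mushroom or utensil lying around is moved more than 15 mm (distance of any of mushroom_a, mushroom_b, jar, brush, bowl, mug from where it was at the start of the episode above 0.015 m).
It also fails if it takes over 51 s, if anything falls off the work surface, if the arm or the gripper's body presses on something with over 40 N, if the wrist force passes 120 N, or if a joint passes its speed limit or range.

## Working session

There is one attempt and no reset: what is moved stays moved. The work goes in short steps, Python scripts to look and compute and a tool call to move; the robot and the scene stay as the last step left them, time stands still between calls to the robot, and variables do not carry over. Pictures are saved under pics/ and viewed, at most 10 in all, crops included, and the job is handed in when it is done.

Besides the shell and the picture viewer there is one more tool, called after ">>>" in YAML: its name, and indented under it one key for each argument. drive_tool: Moves the arm, as the interface text tells. Its arguments: {"type":"object","properties":{"plan":{"type":"array","items":{"type":"object","properties":{"x":{"type":"number"},"y":{"type":"number"},"z":{"type":"number"},"ax":{"type":"number"},"ay":{"type":"number"},"az":{"type":"number"},"hand":{"type":"number"}}}},"grip_force":{"type":"number"}},"required":["plan"]}

```bash
mkdir -p pics
python3 - <<'E'
from rig import monitor, imaging, r
import cv2
s=monitor.sense(); print(s)
for n in ("top","scene"):
    im=imaging.grab_frame(n); cv2.imwrite(f"pics/{n}0.png",im[:,:,::-1]); c=imaging.camera_info(n); print(n,c)
E
```

```text
{'clock': 0.0, 'qpos': array([ 1.18060633e+00,  3.53675715e-01,  1.63414455e+00,  2.69284624e-05,
        1.15519146e+00, -2.41343729e-03]), 'qvel': array([ 8.23426388e-05,  7.61024731e-04,  7.76942608e-04,  3.63508942e-04,
        1.54354676e-03, -1.33085766e-03]), 'joint_efforts': array([-2.83337533e-03, -6.05227804e+01, -3.42066443e+01,  7.06062963e-06,
        9.32101335e-03,  8.14049116e-06]), 'eef_pos': array([236.14879918, 578.15004597, 230.54000835]), 'tcp_rot': array([-3.14017365e+00, -2.80454098e-05,  2.75380518e+00]), 'contact_force': array([-0.17566058,  0.01780064, -0.60799679]), 'wrist_torque': array([ 0.00709238,  0.01569087, -0.02060088]), 'grasp_force': 0.0, 'opening': 1.0013847277203576}
top {'mtx': array([[419.97115338,   0.        , 283.12931032],
       [  0.        , 419.97115338, 204.27070625],
       [  0.        ,   0.        ,   1.        ]]), 'R': array([[-0.00874877, -0.99993442, -0.00739073],
       [-0.98119883,  0.01000943, -0.19273991],
       [ 0.19280125,  0.00556554, -0.98122205]]), 't': array([  28.33092137,  567.14932015, 1276.13640685])}
scene {'mtx': array([[461.2526994 ,   0.        , 284.20919368],
       [  0.        , 461.2526994 , 209.80336604],
       [  0.        ,   0.        ,   1.        ]]), 'R': array([[-0.08127974,  0.99665931,  0.00798846],
       [ 0.85578434,  0.0738951 , -0.51202801],
       [-0.5109078 , -0.0347811 , -0.8589316 ]]), 't': array([  17.13759245, -395.16989843, 1751.13627108])}
```

View pics/top0.png

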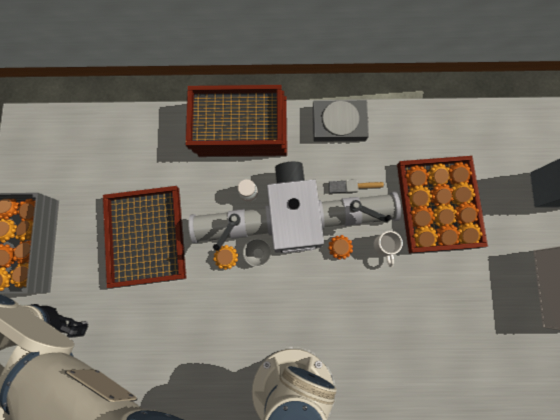

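View pics/scene0.png

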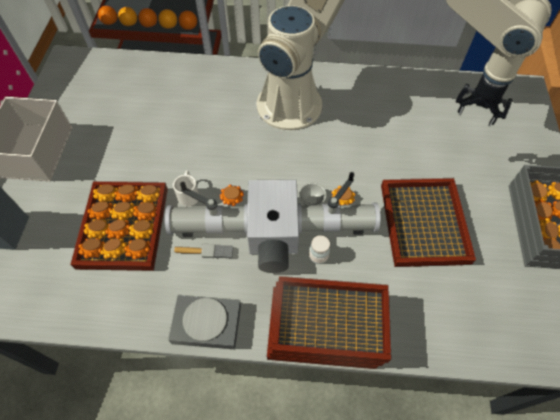

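The top view shows the full tray on the right at (442,205) and the empty one on the left at (145,235). The right lever's hub is near (355,207) with its pin near (387,218). The left lever's hub is near (234,219) with its tip near (218,246). I'll zoom in.

Run:
```python
import cv2
a=cv2.imread("pics/top0.png")[160:275,180:410]; cv2.imwrite("pics/topz.png",cv2.resize(a,None,fx=3.4,fy=3.4,interpolation=cv2.INTER_CUBIC))
b=cv2.imread("pics/scene0.png")[160:280,160:390]; cv2.imwrite("pics/scenez.png",cv2.resize(b,None,fx=3.4,fy=3.4,interpolation=cv2.INTER_CUBIC))
```

```text
(no output)
```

View pics/topz.png

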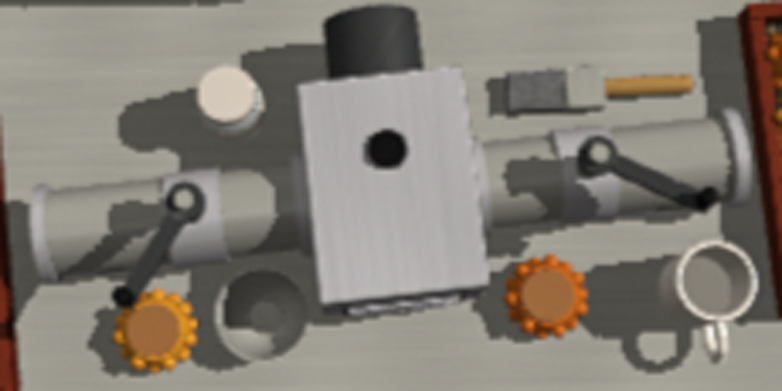

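View pics/scenez.png

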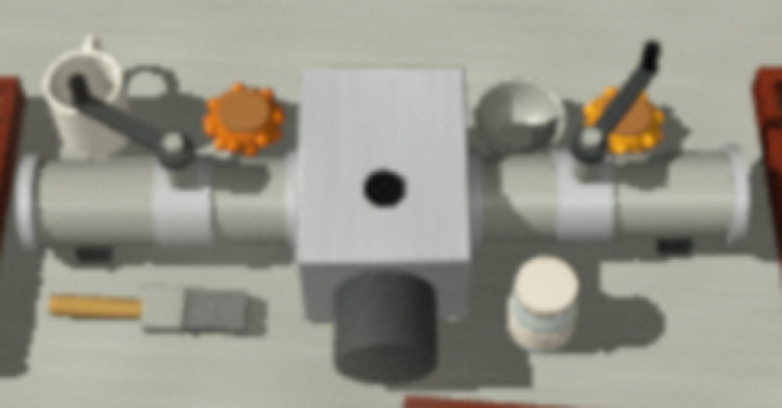

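The crops show the hubs and pin tops clearly. In the top crop the right hub is (599,152) with its pin at (707,196), and the left hub is (184,200) with its pin at (123,296). In the scene crop the right hub is (175,148) with its pin at (77,84), and the left hub is (590,148) with its pin at (652,48).

```bash
cat > h.py <<'E'
import numpy as np
from rig import monitor, imaging, r
def ray(n,uv):
    c=imaging.camera_info(n); R,t=np.array(c["R"]),np.array(c["t"])
    d=R.T@np.linalg.solve(c["mtx"],[uv[0],uv[1],1]); return -R.T@t,d
def plane(n,uv,z):
    o,d=ray(n,uv); return o+d*(z-o[2])/d[2]
def tri(a,b):
    (o1,d1),(o2,d2)=ray("top",a),ray("scene",b)
    s=np.linalg.lstsq(np.c_[d1,-d2],o2-o1,rcond=None)[0]; p,q=o1+d1*s[0],o2+d2*s[1]
    return (p+q)/2,np.linalg.norm(p-q)
E
python3 - <<'E'
from h import *
np.set_printoptions(precision=1,suppress=True)
T=lambda u,v:np.array([u/3.4+179.9,v/3.4+159.9]); S=lambda u,v:np.array([u/3.4+159.9,v/3.4+159.9])
P={}
for n,a,b,z in (("hubR",(599,152),(175,147),150),("pinR",(707,195),(77,82),177),("hubL",(184,200),(590,146),150),("pinL",(123,295),(652,48),177)):
    print(n,*tri(T(*a),S(*b)),plane("top",T(*a),z),plane("scene",S(*b),z)); P[n]=(plane("top",T(*a),z)+plane("scene",S(*b),z))/2
tc=[plane("top",T(*p),120) for p in ((299,87),(466,68),(488,288),(322,304))]
sc=[plane("scene",S(*p),120) for p in ((301,68),(464,68),(470,262),(301,262))]
c=np.mean(tc,0);print("box",c,np.mean(sc,0))
e=(tc[0]+tc[1]-tc[2]-tc[3]);e2=tc[0]+tc[3]-tc[1]-tc[2];es=(sc[2]+sc[3]-sc[0]-sc[1])
print("yaw",np.arctan2(e[1],e[0]),np.arctan2(-e2[0],e2[1]),np.arctan2(es[1],es[0]))
h=P["hubL"]-P["hubR"]; yaw=np.arctan2(-h[0],h[1]); print("hub yaw",yaw,np.linalg.norm(h[:2]),(P["hubL"]+P["hubR"])/2)
for s,k in ((1,"L"),(-1,"R")):
    v=P["pin"+k]-P["hub"+k]; out=np.arctan2(s*np.cos(yaw),-s*np.sin(yaw)); a=np.arctan2(v[1],v[0])-out
    print(k,np.linalg.norm(v[:2]),"damper",(s*a+np.pi)%(2*np.pi)-np.pi)
E
```

```text
hubR [ 545.3 -189.7  150.7] 3.7926221566912726 [ 545.6 -191.7  150. ] [ 544.9 -187.9  150. ]
pinR [ 502.8 -276.4  176.3] 0.44698932022604926 [ 502.7 -276.1  177. ] [ 503.2 -276.5  177. ]
hubL [508.4 168.2 142.4] 1.7622995390054017 [507.2 166.4 150. ] [513.1 168.4 150. ]
pinL [423.5 215.4 175.5] 5.030614151239372 [423.5 212.6 177. ] [424.2 217.7 177. ]
box [523.5 -14.8 120. ] [525.9  -9.4 120. ]
yaw 0.086603294950395 0.0964433290628215 0.10722989587826963
hub yaw 0.09800705436094323 358.96017035075806 [527.7 -11.2 150. ]
L 98.60912168022122 damper 0.9674106130304931
R 96.22007175171859 damper 0.5530572538905005
```

>>> drive_tool:
  plan:
    - {"x":-0.5,"y":-0.7,"hand":0}
    - {"x":-1,"y":-1.4,"hand":0}
    - {"x":-1.5,"y":-2.1,"hand":0}
    - {"x":-2,"y":-2.8,"hand":0}
    - {"x":-2.5,"y":-3.5,"hand":0}
    - {"x":-3,"y":-4.2,"hand":0}
    - {"x":-3.5,"y":-4.9,"hand":0}
    - {"x":-4,"y":-5.6,"hand":0}

```text
invalid input
```

>>> drive_tool:
  plan:
    - {"x":-0.5,"y":-0.7,"hand":0}
    - {"x":-1,"y":-1.4,"hand":0}
    - {"x":-1.5,"y":-2.1,"hand":0}
    - {"x":-2,"y":-2.8,"hand":0}
    - {"x":-2.5,"y":-3.5,"hand":0}
    - {"x":-3,"y":-4.2,"hand":0}
    - {"x":-3.5,"y":-4.9,"hand":0}
    - {"x":-4,"y":-5.6,"hand":0}

```text
invalid input
```

>>> drive_tool:
  plan:
    - {"x":-0.4,"y":-0.6,"az":1.3,"hand":0}
    - {"x":-0.8,"y":-1.2,"az":2.6,"hand":0}
    - {"x":-1.2,"y":-1.8,"az":3.9,"hand":0}
    - {"x":-1.6,"y":-2.4,"az":5.2,"hand":0}
    - {"x":-2.0,"y":-2.9,"az":6.5,"hand":0}
    - {"x":-2.3,"y":-3.3,"az":7.8,"hand":0}
    - {"x":-2.3,"y":-3.3,"az":9.1,"hand":0}
    - {"x":-2.3,"y":-3.3,"az":10.4,"hand":0}

```text
invalid input
```

>>> drive_tool:
  plan:
    - {"hand":0}
    - {"hand":0}
    - {"hand":0}

```text
invalid input
```

>>> drive_tool:
  plan:
    - {"x":-0.5,"y":-0.7,"z":0,"ax":0,"ay":0,"az":0,"hand":0}
    - {"x":-1,"y":-1.4,"z":0,"ax":0,"ay":0,"az":0,"hand":0}
    - {"x":-1.5,"y":-2.1,"z":0,"ax":0,"ay":0,"az":0,"hand":0}
    - {"x":-2,"y":-2.8,"z":0,"ax":0,"ay":0,"az":0,"hand":0}
    - {"x":-2.5,"y":-3.5,"z":0,"ax":0,"ay":0,"az":0,"hand":0}
    - {"x":-3,"y":-4.2,"z":0,"ax":0,"ay":0,"az":0,"hand":0}
    - {"x":-3.5,"y":-4.9,"z":0,"ax":0,"ay":0,"az":0,"hand":0}
    - {"x":-4,"y":-5.6,"z":0,"ax":0,"ay":0,"az":0,"hand":0}

```text
clock: 0.9
eef_pos: [315.5, 242.0, 231.1]
tcp_rot: [-3.141, 0.0, 2.754]
contact_force: [1.2, 0.3, -0.9]
opening: -0.0
grasp_force: 0.0
```

>>> drive_tool:
  plan:
    - {"x":-0.5,"y":-0.7,"z":0,"ax":0,"ay":0,"az":0,"hand":0}
    - {"x":-1,"y":-1.4,"z":0,"ax":0,"ay":0,"az":0,"hand":0}
    - {"x":-1.5,"y":-2.1,"z":0,"ax":0,"ay":0,"az":0,"hand":0}
    - {"x":-2,"y":-2.8,"z":0,"ax":0,"ay":0,"az":0,"hand":0}
    - {"x":-2.5,"y":-3.5,"z":0,"ax":0,"ay":0,"az":0,"hand":0}
    - {"x":-3,"y":-4.2,"z":0,"ax":0,"ay":0,"az":0,"hand":0}
    - {"x":-3.5,"y":-4.9,"z":0,"ax":0,"ay":0,"az":0,"hand":0}
    - {"x":-4,"y":-5.6,"z":0,"ax":0,"ay":0,"az":0,"hand":0}

```text
clock: 1.7
eef_pos: [394.8, -92.9, 231.3]
tcp_rot: [3.141, 0.0, 2.753]
contact_force: [1.1, 0.5, 0.2]
opening: 0.001
grasp_force: 0.0
```

>>> drive_tool:
  plan:
    - {"x":-0.4,"y":-0.6,"z":0,"ax":0,"ay":0,"az":1.3,"hand":0}
    - {"x":-0.8,"y":-1.2,"z":0,"ax":0,"ay":0,"az":2.6,"hand":0}
    - {"x":-1.2,"y":-1.8,"z":0,"ax":0,"ay":0,"az":3.9,"hand":0}
    - {"x":-1.6,"y":-2.4,"z":0,"ax":0,"ay":0,"az":5.2,"hand":0}
    - {"x":-2.0,"y":-2.9,"z":0,"ax":0,"ay":0,"az":6.5,"hand":0}
    - {"x":-2.3,"y":-3.3,"z":0,"ax":0,"ay":0,"az":7.8,"hand":0}
    - {"x":-2.3,"y":-3.3,"z":0,"ax":0,"ay":0,"az":9.1,"hand":0}
    - {"x":-2.3,"y":-3.3,"z":0,"ax":0,"ay":0,"az":10.4,"hand":0}

```text
clock: 2.5
eef_pos: [438.7, -288.0, 230.7]
tcp_rot: [-3.141, -0.001, 1.658]
contact_force: [0.7, -0.2, -0.8]
opening: -0.001
grasp_force: 0.0
```

>>> drive_tool:
  plan:
    - {"x":0,"y":0,"z":0,"ax":0,"ay":0,"az":0,"hand":0}
    - {"x":0,"y":0,"z":0,"ax":0,"ay":0,"az":0,"hand":0}

```text
clock: 2.7
eef_pos: [438.8, -287.2, 231.1]
tcp_rot: [-3.141, -0.0, 1.669]
contact_force: [0.9, 0.4, 0.5]
opening: -0.003
grasp_force: 0.0
```

>>> drive_tool:
  plan:
    - {"x":-0.1,"y":0,"z":0.4,"ax":0,"ay":0,"az":0,"hand":0}
    - {"x":-0.1,"y":0,"z":0.8,"ax":0,"ay":0,"az":0,"hand":0}
    - {"x":-0.1,"y":0,"z":1.2,"ax":0,"ay":0,"az":0,"hand":0}
    - {"x":-0.1,"y":0,"z":1.5,"ax":0,"ay":0,"az":0,"hand":0}
    - {"x":-0.1,"y":0.2,"z":1.52,"ax":0,"ay":0,"az":0,"hand":0}
    - {"x":-0.1,"y":0.4,"z":1.52,"ax":0,"ay":0,"az":0,"hand":0}
    - {"x":-0.1,"y":0.5,"z":1.52,"ax":0,"ay":0,"az":0,"hand":0}
    - {"x":-0.1,"y":0.5,"z":1.52,"ax":0,"ay":0,"az":0,"hand":0}

```text
clock: 3.5
eef_pos: [465.9, -290.1, 156.2]
tcp_rot: [3.14, 0.001, 1.666]
contact_force: [-0.3, 0.0, 0.3]
opening: 0.0
grasp_force: 0.0
```

Run:
```python
from h import *; import cv2
im=np.array(imaging.grab_frame("top"))[150:260,300:430,::-1]; w=np.array(imaging.grab_frame("scene"))[140:250,150:280,::-1]
cv2.imwrite("pics/c1.png",cv2.resize(np.hstack([im,w]),None,fx=3,fy=3,interpolation=cv2.INTER_CUBIC)); print(monitor.sense()["eef_pos"])
```

```text
[ 464.72135345 -289.95926259  155.81277876]
```

View pics/c1.png

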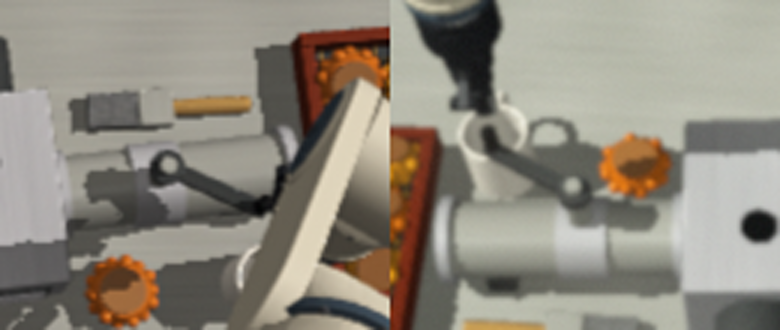

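The finger stands just short of the right pin (scene crop, pin at (487,135)). I'll push slowly.

>>> drive_tool:
  plan:
    - {"x":0,"y":0.1,"z":0,"ax":0,"ay":0,"az":0,"hand":0}
    - {"x":0,"y":0.2,"z":0,"ax":0,"ay":0,"az":0,"hand":0}
    - {"x":0,"y":0.28,"z":0,"ax":0,"ay":0,"az":0,"hand":0}
    - {"x":0,"y":0.36,"z":0,"ax":0,"ay":0,"az":0,"hand":0}
    - {"x":0,"y":0.44,"z":0,"ax":0,"ay":0,"az":0,"hand":0}
    - {"x":0,"y":0.52,"z":0,"ax":0,"ay":0,"az":0,"hand":0}

```text
clock: 4.2
eef_pos: [489.5, -288.2, 155.2]
tcp_rot: [-3.14, 0.001, 1.665]
contact_force: [-4.8, -4.2, 0.8]
opening: -0.004
grasp_force: 2.4
```

>>> drive_tool:
  plan:
    - {"x":0,"y":0.08,"z":0,"ax":0,"ay":0,"az":0,"hand":0}
    - {"x":0,"y":0.16,"z":0,"ax":0,"ay":0,"az":0,"hand":0}
    - {"x":0,"y":0.24,"z":0,"ax":0,"ay":0,"az":0,"hand":0}
    - {"x":0,"y":0.32,"z":0,"ax":0,"ay":0,"az":0,"hand":0}
    - {"x":0,"y":0.4,"z":0,"ax":0,"ay":0,"az":0,"hand":0}
    - {"x":0,"y":0.48,"z":0,"ax":0,"ay":0,"az":0,"hand":0}
    - {"x":0,"y":0.48,"z":0,"ax":0,"ay":0,"az":0,"hand":0}

```text
clock: 4.9
eef_pos: [514.8, -285.0, 155.2]
tcp_rot: [3.141, -0.0, 1.665]
contact_force: [-0.1, -0.3, 0.3]
opening: 0.003
grasp_force: 0.1
```

Run:
```python
from h import *; import cv2
im=np.array(imaging.grab_frame("top"))[150:260,300:430,::-1]; w=np.array(imaging.grab_frame("scene"))[140:250,150:280,::-1]
cv2.imwrite("pics/c2.png",cv2.resize(np.hstack([im,w]),None,fx=3,fy=3,interpolation=cv2.INTER_CUBIC)); print(monitor.sense()["eef_pos"])
```

```text
[ 514.64331645 -284.95222201  155.34169652]
```

View pics/c2.png

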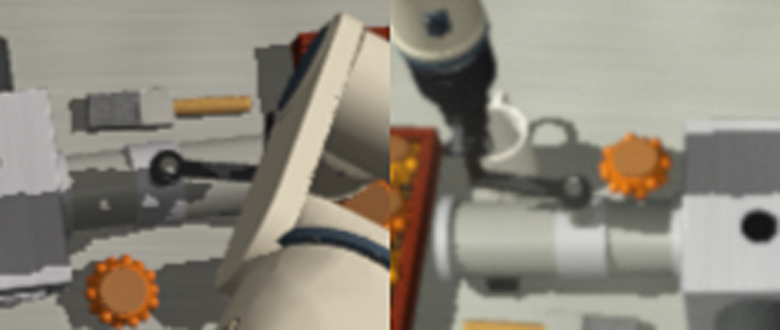

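The lever is now close to in line. In the top half of the crop the hub is (165,168) and the bar reaches (250,172). In the scene half the hub is (573,187) and the bar runs to (495,181).

Run:
```python
from h import *
for n,a,b in (("top",(300+165/3,150+168/3),(300+250/3,150+172/3)),("scene",(150+183/3,140+187/3),(150+105/3,140+181/3))):
    p,q=plane(n,a,148),plane(n,b,147); v=q-p; t=np.arctan2(v[1],v[0])-np.arctan2(-.9953,.0968); print(n,p,q,"damper",-t)
```

```text
top [ 541.83919837 -188.7500203   148.        ] [ 537.19640903 -271.89176774  147.        ] damper 0.1527361056839851
scene [ 541.08522826 -189.90723286  148.        ] [ 540.22290209 -267.4201027   147.        ] damper 0.10807667008291322
```

>>> drive_tool:
  plan:
    - {"x":0,"y":0.06,"z":0,"ax":0,"ay":0,"az":0,"hand":0}
    - {"x":0,"y":0.12,"z":0,"ax":0,"ay":0,"az":0,"hand":0}
    - {"x":0,"y":0.18,"z":0,"ax":0,"ay":0,"az":0,"hand":0}
    - {"x":0,"y":0.24,"z":0,"ax":0,"ay":0,"az":0,"hand":0}
    - {"x":0,"y":0.27,"z":0,"ax":0,"ay":0,"az":0,"hand":0}
    - {"x":0,"y":0.27,"z":0,"ax":0,"ay":0,"az":0,"hand":0}
    - {"x":0,"y":0.27,"z":0,"ax":0,"ay":0,"az":0,"hand":0}

```text
clock: 5.7
eef_pos: [527.8, -283.8, 155.3]
tcp_rot: [3.141, -0.0, 1.665]
contact_force: [-0.1, -0.2, 0.3]
opening: 0.001
grasp_force: 0.1
```

>>> drive_tool:
  plan:
    - {"x":0,"y":-0.3,"z":0,"ax":0,"ay":0,"az":0,"hand":0}
    - {"x":0,"y":-0.8,"z":0,"ax":0,"ay":0,"az":0,"hand":0}
    - {"x":0,"y":-1.5,"z":0,"ax":0,"ay":0,"az":0,"hand":0}
    - {"x":0,"y":-2,"z":-0.6,"ax":0,"ay":0,"az":0,"hand":0}
    - {"x":0,"y":-2.5,"z":-1.2,"ax":0,"ay":0,"az":0,"hand":0}
    - {"x":0.5,"y":-2.8,"z":-1.5,"ax":0,"ay":0,"az":0,"hand":0}
    - {"x":1.3,"y":-2.8,"z":-1.5,"ax":0,"ay":0,"az":0,"hand":0}
    - {"x":2.1,"y":-2.8,"z":-1.5,"ax":0,"ay":0,"az":0,"hand":0}

```text
clock: 6.5
eef_pos: [377.0, -191.9, 230.9]
tcp_rot: [3.14, 0.001, 1.662]
contact_force: [0.6, -0.2, -0.8]
opening: -0.0
grasp_force: 0.0
```

Run:
```python
from h import *; import cv2
im=np.array(imaging.grab_frame("top"))[150:260,300:430,::-1]; w=np.array(imaging.grab_frame("scene"))[140:250,150:280,::-1]
cv2.imwrite("pics/c3.png",cv2.resize(np.hstack([im,w]),None,fx=3,fy=3,interpolation=cv2.INTER_CUBIC)); s=monitor.sense();print(s["eef_pos"],s["tcp_rot"])
```

```text
[ 376.14530246 -189.12969168  230.17291483] [-3.14137067e+00 -1.65682009e-03  1.66626994e+00]
```

View pics/c3.png

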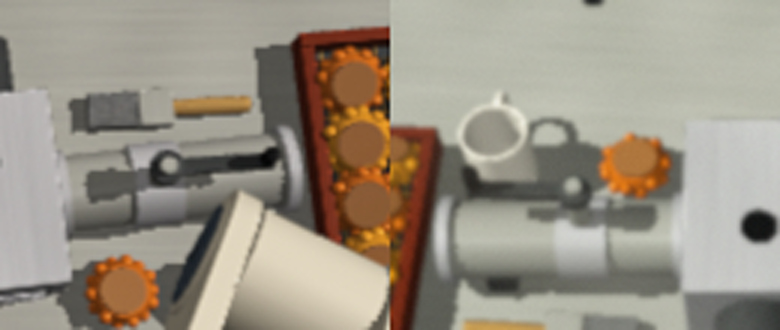

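The right lever is seen unobstructed. In the top half the hub is (167,165) and the pin top (269,154). In the scene half the hub is (574,188) and the pin top (470,174).

Run:
```python
from h import *
hub=np.array([545.,-189.7])
for n,b in (("top",(300+269/3,150+154/3)),("scene",(150+80/3,140+172/3))):
    q=plane(n,b,177)[:2]; v=q-hub; print(n,q,np.linalg.norm(v),"damper",-(np.arctan2(v[1],v[0])-np.arctan2(-.9953,.0968)))
```

```text
top [ 548.95354962 -283.91631547] 94.29922934828747 damper 0.05501431775405785
scene [ 550.27131106 -284.3699715 ] 94.81661364708549 damper 0.04132870464869409
```

The right lever is at about 0.05 rad, which is open. Now for the left lever.

>>> drive_tool:
  plan:
    - {"x":0.8,"y":0,"z":0,"ax":0,"ay":0,"az":0,"hand":0}
    - {"x":1.6,"y":0,"z":0,"ax":0,"ay":0,"az":0,"hand":0}
    - {"x":2.4,"y":0,"z":0,"ax":0,"ay":0,"az":0,"hand":0}
    - {"x":3.2,"y":0,"z":0,"ax":0,"ay":0,"az":0,"hand":0}
    - {"x":4.0,"y":0.1,"z":0,"ax":0,"ay":0,"az":0,"hand":0}
    - {"x":4.8,"y":0.3,"z":0,"ax":0,"ay":0,"az":0,"hand":0}
    - {"x":5.6,"y":0.5,"z":0,"ax":0,"ay":0,"az":0,"hand":0}
    - {"x":6.4,"y":0.7,"z":0,"ax":0,"ay":0,"az":0,"hand":0}

```text
clock: 7.4
eef_pos: [383.0, 130.5, 230.5]
tcp_rot: [3.14, -0.0, 1.665]
contact_force: [0.9, -0.6, 0.4]
opening: -0.006
grasp_force: 0.0
```

>>> drive_tool:
  plan:
    - {"x":0.8,"y":0.2,"z":0,"ax":0,"ay":0,"az":0,"hand":0}
    - {"x":1.6,"y":0.5,"z":0,"ax":0,"ay":0,"az":0,"hand":0}
    - {"x":2.4,"y":0.8,"z":0,"ax":0,"ay":0,"az":0,"hand":0}
    - {"x":2.6,"y":0.8,"z":0,"ax":0,"ay":0,"az":0,"hand":0}
    - {"x":2.6,"y":0.8,"z":0,"ax":0,"ay":0,"az":0,"hand":0}
    - {"x":2.6,"y":0.8,"z":0,"ax":0,"ay":0,"az":0,"hand":0}

```text
clock: 8.0
eef_pos: [410.2, 261.1, 229.9]
tcp_rot: [-3.141, 0.001, 1.665]
contact_force: [-0.3, -0.3, -0.6]
opening: -0.0
grasp_force: 0.0
```

>>> drive_tool:
  plan:
    - {"x":0,"y":0,"z":0.4,"ax":0,"ay":0,"az":0,"hand":0}
    - {"x":0,"y":0,"z":0.8,"ax":0,"ay":0,"az":0,"hand":0}
    - {"x":0,"y":0,"z":1.2,"ax":0,"ay":0,"az":0,"hand":0}
    - {"x":0,"y":0,"z":1.5,"ax":0,"ay":0,"az":0,"hand":0}
    - {"x":-0.15,"y":0,"z":1.5,"ax":0,"ay":0,"az":0,"hand":0}
    - {"x":-0.3,"y":0,"z":1.5,"ax":0,"ay":0,"az":0,"hand":0}
    - {"x":-0.4,"y":0,"z":1.5,"ax":0,"ay":0,"az":0,"hand":0}
    - {"x":-0.48,"y":0,"z":1.5,"ax":0,"ay":0,"az":0,"hand":0}

```text
clock: 8.8
eef_pos: [413.6, 237.8, 156.2]
tcp_rot: [3.14, -0.001, 1.664]
contact_force: [-0.1, -0.2, -0.6]
opening: 0.003
grasp_force: 0.0
```

>>> drive_tool:
  plan:
    - {"x":-0.08,"y":0,"z":0,"ax":0,"ay":0,"az":0,"hand":0}
    - {"x":-0.16,"y":0,"z":0,"ax":0,"ay":0,"az":0,"hand":0}
    - {"x":-0.24,"y":0,"z":0,"ax":0,"ay":0,"az":0,"hand":0}
    - {"x":-0.32,"y":0,"z":0,"ax":0,"ay":0,"az":0,"hand":0}
    - {"x":-0.4,"y":0,"z":0,"ax":0,"ay":0,"az":0,"hand":0}
    - {"x":-0.48,"y":0,"z":0,"ax":0,"ay":0,"az":0,"hand":0}

```text
clock: 9.4
eef_pos: [414.5, 215.0, 155.3]
tcp_rot: [-3.14, -0.001, 1.665]
contact_force: [-3.4, 4.5, 0.6]
opening: -0.003
grasp_force: 2.0
```

>>> drive_tool:
  plan:
    - {"x":-0.08,"y":0,"z":0,"ax":0,"ay":0,"az":0,"hand":0}
    - {"x":-0.16,"y":0,"z":0,"ax":0,"ay":0,"az":0,"hand":0}
    - {"x":-0.24,"y":0,"z":0,"ax":0,"ay":0,"az":0,"hand":0}
    - {"x":-0.32,"y":0,"z":0,"ax":0,"ay":0,"az":0,"hand":0}
    - {"x":-0.4,"y":0,"z":0,"ax":0,"ay":0,"az":0,"hand":0}
    - {"x":-0.45,"y":0,"z":0,"ax":0,"ay":0,"az":0,"hand":0}
    - {"x":-0.45,"y":0,"z":0,"ax":0,"ay":0,"az":0,"hand":0}

```text
clock: 10.1
eef_pos: [417.7, 191.8, 155.3]
tcp_rot: [3.141, 0.0, 1.665]
contact_force: [-0.0, 0.3, 0.5]
opening: 0.003
grasp_force: 0.0
```

Run:
```python
from h import *; import cv2
im=np.array(imaging.grab_frame("top"))[170:280,160:290,::-1]; w=np.array(imaging.grab_frame("scene"))[140:250,280:410,::-1]
cv2.imwrite("pics/c4.png",cv2.resize(np.hstack([im,w]),None,fx=3,fy=3,interpolation=cv2.INTER_CUBIC)); s=monitor.sense();print(s["eef_pos"],s["tcp_rot"])
```

```text
[417.67061179 191.9711964  155.32189246] [3.14115003e+00 5.06627215e-04 1.66478897e+00]
```

View pics/c4.png

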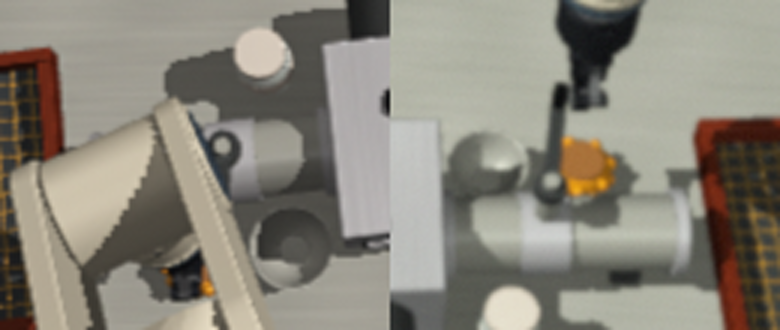

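In the scene half the left hub is at (550,184) and the pin top at (561,88), so the lever is almost square.

Run:
```python
from h import *
hub=np.array([526.5,-11.2])+180*np.array([-.0968,.9953])
q=plane("scene",(280+171/3,140+87/3),177)[:2]
for h in (hub,np.array([510,167.5]),plane("scene",(280+160/3,140+183/3),150)[:2]):
    v=q-h; print(h,q,np.linalg.norm(v),(np.arctan2(v[1],v[0])-np.arctan2(.9953,-.0968))%6.2832)
```

```text
[509.076 167.954] [409.62551273 173.69825392] 99.61624300822565 1.4161483070116683
[510.  167.5] [409.62551273 173.69825392] 100.56568025974707 1.4121711624621578
[506.7281286  167.99459189] [409.62551273 173.69825392] 97.26998390922172 1.4151730532087399
```

>>> drive_tool:
  plan:
    - {"x":-0.07,"y":0,"z":0,"ax":0,"ay":0,"az":0,"hand":0}
    - {"x":-0.14,"y":0,"z":0,"ax":0,"ay":0,"az":0,"hand":0}
    - {"x":-0.21,"y":0,"z":0,"ax":0,"ay":0,"az":0,"hand":0}
    - {"x":-0.27,"y":0,"z":0,"ax":0,"ay":0,"az":0,"hand":0}
    - {"x":-0.27,"y":0,"z":0,"ax":0,"ay":0,"az":0,"hand":0}
    - {"x":-0.27,"y":0,"z":0,"ax":0,"ay":0,"az":0,"hand":0}

```text
clock: 10.8
eef_pos: [418.7, 178.5, 155.3]
tcp_rot: [3.141, 0.0, 1.665]
contact_force: [-0.8, 1.1, 0.3]
opening: 0.006
grasp_force: 0.0
```

>>> drive_tool:
  plan:
    - {"x":0.3,"y":0,"z":0,"ax":0,"ay":0,"az":0,"hand":0}
    - {"x":0.8,"y":0,"z":0,"ax":0,"ay":0,"az":0,"hand":0}
    - {"x":1.2,"y":0,"z":-0.5,"ax":0,"ay":0,"az":0,"hand":0}
    - {"x":1.8,"y":-0.5,"z":-1.2,"ax":0,"ay":0,"az":0,"hand":0}
    - {"x":2.5,"y":-1,"z":-1.5,"ax":0,"ay":0,"az":0,"hand":0}
    - {"x":3.3,"y":-1.2,"z":-1.5,"ax":0,"ay":0,"az":0,"hand":0}
    - {"x":4.1,"y":-1.5,"z":-1.5,"ax":0,"ay":0,"az":0,"hand":0}
    - {"x":4.8,"y":-1.5,"z":-1.5,"ax":0,"ay":0,"az":0,"hand":0}

```text
clock: 11.6
eef_pos: [319.7, 412.2, 230.6]
tcp_rot: [3.141, 0.0, 1.666]
contact_force: [0.5, -0.2, -0.2]
opening: 0.002
grasp_force: 0.0
```

>>> drive_tool:
  plan:
    - {"x":0,"y":0,"z":0,"ax":0,"ay":0,"az":0,"hand":0}
    - {"x":0,"y":0,"z":0,"ax":0,"ay":0,"az":0,"hand":0}
    - {"x":0,"y":0,"z":0,"ax":0,"ay":0,"az":0,"hand":0}

```text
clock: 11.9
eef_pos: [321.5, 409.7, 230.0]
tcp_rot: [-3.141, 0.001, 1.664]
contact_force: [-0.2, -0.2, -0.2]
opening: 0.004
grasp_force: 0.0
```

Run:
```python
from h import *; import cv2
im=np.array(imaging.grab_frame("top"))[165:270,180:410,::-1]; w=np.array(imaging.grab_frame("scene"))[155:235,160:390,::-1]
cv2.imwrite("pics/c5.png",cv2.resize(np.vstack([im,w]),None,fx=3,fy=3,interpolation=cv2.INTER_CUBIC)); s=monitor.sense();print(s["eef_pos"],s["contact_force"])
```

```text
[321.7632671  409.57319346 230.20886056] [-0.2105351  -0.79824754  0.42512835]
```

View pics/c5.png

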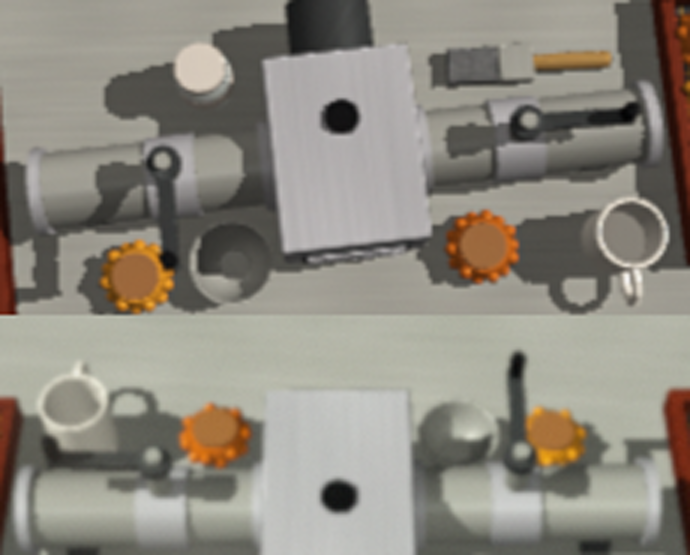

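Both levers are in full view. On the left, the top half shows the hub at (162,161) and pin at (169,260), and the scene half shows the hub at (521,456) and pin at (517,357). On the right, the top half shows the pin at (629,111). The bystanders haven't moved.

Run:
```python
from h import *
hub=np.array([526.5,-11.2])+180*np.array([-.0968,.9953])
for n,a,b in (("top",(180+162/3,165+161/3),(180+169/3,165+260/3)),("scene",(160+521/3,155+141/3),(160+517/3,155+42/3))):
    q=plane(n,b,177)[:2]
    for h in (hub,plane(n,a,150)[:2]):
        v=q-h; print(n,h,q,np.linalg.norm(v),(np.arctan2(v[1],v[0])-np.arctan2(.9953,-.0968))%6.2832)
hub=np.array([526.5,-11.2])-180*np.array([-.0968,.9953]); q=plane("top",(180+629/3,165+111/3),177)[:2]; v=q-hub
print("R",q,-(np.arctan2(v[1],v[0])-np.arctan2(-.9953,.0968)))
```

```text
top [509.076 167.954] [408.8625072  155.17923402] 101.02444647533689 1.6006505037437941
top [507.35937973 166.41383156] [408.8625072  155.17923402] 99.13551372404139 1.5874284732574084
scene [509.076 167.954] [410.8453334  159.73614859] 98.57381468474517 1.5573231939136152
scene [510.10979702 169.06485242] [410.8453334  159.73614859] 99.70184778934117 1.5675619026144059
R [ 547.00036205 -283.80384966] 0.06404414636370803
```

Left is about 1.58 rad and right about 0.05, both well inside tolerance, so I'm handing in.

```bash
python3 -c "
from rig import r
print(r.sign_off())"
```

```text
the job is handed in; nothing more can be done
None
```

I opened the right lever first (full tray, about 0.05 rad from in line), then shut the left one (empty tray, about 1.58 rad). The bystanders look undisturbed and the job is handed in; the hand-in returned no verdict.

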